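# Unlock the harvest-knife box with its square key

## Task

Take the T-handled key out of its wooden stand, press its square end into the lock on the grey knife box, turning it until it drops fully home, and turn the lock anticlockwise (seen from above) to its stop, a quarter turn, so that its steel tab no longer holds the cover. Put the key back upright in its stand, then lift the cover off the box by its handle and set it down gently, flat and the right way up, in the middle of the black rubber mat. Drop nothing, never force the cover while it is locked, and leave the other things on the table where they are.

Things in the scene. Friction and masses are not known exactly. Their poses are not given: they have to be found in the camera images.
- knife_box: grey steel box with knives inside, fixed, 145 (x) x 252 (y) x 70 mm high. Origin at table level; it spans local y -115 to +137.5 mm. The lock stands at local (0, -65); the loose cover lies at local (0, +50) within a 5 mm high rim on three sides.
- lock_mouth (a point): fixed point on the lock's upright axis, level with the mouth of its square socket, 90 mm above the table; axes as the box's. Socket 14 mm square, 16 mm deep, open upwards, in a 25 mm square steel block that turns about this axis against about 0.15 N m of friction and stays where left. At lock angle 0 the socket's sides lie along the box's axes.
- lock (a joint): angle of the lock, rad. 0: its steel tab (14 mm wide, reaching 61 mm from the axis, 1.5 mm above the cover) points along the box's +y, over the cover; grows anticlockwise from above; stop at 1.6, the tab then along the box's -x, beside the cover. Starts at 0 to 0.3, locked; the cover is free from about 1.1.
- key_grip (a point): centre of the steel key's T-bar, its grip: dark bar 64 mm long along the key's x, 12 mm thick (y), 18 mm high. The key (0.12 kg, 70 mm tall) stands upright in the stand, z up, hanging on its round flange (34 mm diameter, 26 to 30 mm above the tip); the bar's underside is 52 mm above the tip.
- key_tip (a point): lower end of the key, on its axis, 61 mm below key_grip; same axes. First a round pilot 10.4 mm in diameter, 3 mm long, that enters the socket at any angle; then the bit, 12 mm square up to 20 mm, sides along the key's x and y: it fits the socket every quarter turn, with about 0.16 rad of play; then a 12 mm round shank.
- key: the same key; origin at key_tip.
- stand_mouth (a point): centre of the mouth of the key stand's hole. The stand is a wooden block 56 x 56 x 36 mm high fixed to the table; the hole is 22 mm square (sides along the stand's axes), 32 mm deep. With the key's flange on the block the key's tip lies 26 mm below this point. Stand and mat may change sides.
- cover_handle (a point): centre of the loose cover's handle: black bar 60 mm long along the cover's x, 14 mm thick (y), 18 mm high, its centre 29 mm above the cover's underside, over its middle.
- cover: the steel cover, 130 (x) x 160 (y) x 5 mm, about 0.35 kg; origin at the centre of its underside, z up. It lies on the box 70 mm above the table, 2.5 mm clear of the rim, and lifts straight up once unlocked.
- mat_top (a point): centre of the upper face of the black rubber mat, fixed, 200 x 200 mm, 4 mm thick, on the table.
- punnet: bystander: plastic tray of mushrooms, 100 x 150 x 50 mm, origin under its centre.
- spray: bystander: white bottle, 60 mm diameter, 170 mm high.
- tape: bystander: cardboard roll lying flat, 90 mm diameter, 30 mm high.
- brush: bystander: brush lying on the table.
- screwdriver: bystander: screwdriver with a black handle lying on the table.
- stone: bystander: grey sharpening stone, 50 x 140 x 22 mm.
Things that resemble listed ones, but are neither listed nor needed, are in the scene too. What is meant by the key is not orange, pink or yellow, and is the smaller of those in its own colour.

How it is judged:
By the outcome, as a careful person would: the job done as asked, in the order asked, and still so for the second after the job is handed in, with the robot touching nothing.
It also fails if it takes over 72 s, if anything falls off the work surface, if the arm or the gripper's body presses on something with over 40 N, if the wrist force passes 120 N, or if a joint passes its speed limit or range.

## Robot

A 6-joint arm with a two-finger parallel gripper is mounted at the origin on the work surface. World frame = base frame: x ahead of the robot, y to its left, z up, the work surface at z = 0. Lengths are in mm, angles in degrees, forces in N, time in s.
With the tool pointing down it reaches from about 350 to 850 mm from the base axis. Payload 8.1 kg.
Tool frame: the origin (TCP) lies on the centre line of the jaws, within the pads' length; the fingertips stand 11 mm ahead of it and the grasp point (between the pads) lies 8 mm behind it; z points along the fingers, y is the direction in which the jaws open and shut (so a half turn about z gives the same grasp; the last joint's range is limited). The gripper opens to 85 mm and grips with 20 to 120 N. Pads are 22 mm wide; open, the fingers measure 114 mm over their backs; the gripper's body (76 mm by 85 mm) begins 54 mm behind the grasp point. The pads swing forward as they close: fully open they stand 13 mm farther back than shut.
Start: joints at [-70.955, 7.471, 85.268, -0, 87.261, -4.893], TCP at [243.47, -548.386, 242.292] pointing down, gripper open.
Joint ranges: [-169.43, 169.43], [-51.17, 129.36], [1.28, 143.12], [-76.62, 256.62], [0, 156.53], [-152.29, 152.29]. Speed limits (degrees/s): [136.94, 136.94, 159.86, 180, 180, 180].

## Interface

Orientations are given as [roll, pitch, yaw] about the fixed x, y, z axes, in that order (R = Rz(yaw) Ry(pitch) Rx(roll)).
In Python, from bench import telemetry, viewer, r gives the robot as it stands.
- The arm moves only by the shell command python3 -m inch 'ROWS' [FORCE]. ROWS is JSON, a list of rows, each a list of 3 entries, a list of its own where there are three numbers: the shift along the tool's x, y, z in cm, then the turn, a rotation vector about the tool's x, y, z in rad, then the opening, from 0 (shut) to 1 (fully open). A call has 1 to 20 rows; each row is the pose to reach, as a shift and turn from the pose commanded when the call began, along the tool's axes at that moment; what a row does not reach only later rows make up. A row lasts 1/10 s, in which the tool goes at most 50 mm and 8.59 degrees, less where a joint would pass 70% of its speed; a pose out of reach is approached as far as the arm can. A call with a gripper value outside its range is refused whole. The fingers move at their own pace and stop on an object; FORCE is the grip in N (left out, the last holds). Time passes only in rows, so rows that repeat a pose let the fingers close. It gives the time, the measured TCP pose, the force and the opening at its end, in the units of the state.
- telemetry.sense(): the state, without advancing time (a new reading comes with each control period).
- viewer.snapshot(name): name is "scene" or "side" or "wrist"; returns the picture (384x512x3 uint8, red, green, blue); there is no depth.
- viewer.camera_model(name): a dict with "fx", "fy", "cx", "cy" (pixels), "dist" ([k1, k2, p1, p2, k3] as OpenCV has them; the pictures are not rectified), "cam_to_world" (4x4, takes a point from camera to world coordinates); the wrist camera has in their place "mount" (4x4, takes a point from camera to tool coordinates, whose origin is the TCP and whose axes are the flange's). Camera axes: x right, y down, z forward; pixel columns grow to the right and rows downward; lengths in mm; the calibration is good to about 2 mm. A picture is of the moment at which its call begins: read the wrist's pose just before it. camera_model takes no time and is no camera call.
- r.hand_in(): hands the job in, once; it reports no verdict.
The state is a dict: "time": time; "joint_pos": joint angles; "qd": joint speeds; "joint_efforts": joint torques, N m; "tool_pos": TCP position; "tcp_rot": TCP orientation; "ft_force": force on the tool from outside, world axes, zero at the start; "wrist_torque": the same for the moment, N m; "finger_gap": finger opening in mm.
Only numpy, scipy, OpenCV 4.12 (cv2) and the standard library are available. Lean on these libraries where they do the work, as an engineer would, in place of code of your own. Each camera call takes 0.05 s, during which the arm holds its last target.

## Working session

There is one attempt and no reset: what is moved stays moved. The work goes in short steps, Python scripts to look and compute and a shell command to move; the robot and the scene stay as the last step left them, time stands still between calls to the robot, and variables do not carry over. Pictures are saved under pics/ and viewed, and the job is handed in when it is done.

```bash
ls; mkdir -p pics; python3 - <<'E'
from bench import telemetry, viewer, r
import cv2
s=telemetry.sense(); print(s)
for n in ("scene","side","wrist"):
    im=viewer.snapshot(n); cv2.imwrite(f"pics/{n}0.png",cv2.cvtColor(im,cv2.COLOR_RGB2BGR))
    print(n,viewer.camera_model(n))
E
```

```text
pics
{'time': 0.0, 'joint_pos': array([-7.09562477e+01,  7.51512362e+00,  8.53312112e+01, -5.96314905e-04,
        8.72600310e+01, -4.89144637e+00]), 'qd': array([-0.01941021,  0.02211126, -0.02058643,  0.07385188, -0.00111354,
       -0.02352389]), 'joint_efforts': array([ 1.47933300e-03, -5.69394922e+01, -5.00550270e+01,  6.09694575e-05,
        1.50246854e-02, -5.73394473e-06]), 'tool_pos': array([ 243.27936031, -547.88145643,  241.2257225 ]), 'tcp_rot': array([-1.79893971e+02, -8.47621012e-03,  2.39352199e+01]), 'ft_force': array([-0.73468611, -0.47294812, -0.0526925 ]), 'wrist_torque': array([-0.02727943,  0.02812523, -0.01783702]), 'finger_gap': 85.31362615803249}
scene {'fx': 424.53399861201046, 'fy': 424.53399861201046, 'cx': 258.5669201139738, 'cy': 193.0133184601498, 'dist': array([-0.05491706,  0.        ,  0.        ,  0.        ,  0.        ]), 'cam_to_world': array([[-6.09335063e-02,  7.68239316e-01, -6.37256198e-01,
         1.27279355e+03],
       [ 9.98085607e-01,  4.01199135e-02, -4.70692335e-02,
         6.35073385e+01],
       [-1.05937722e-02, -6.38904332e-01, -7
[... 518 characters left out ...]
431447e-02, -6.44664585e-01, -7.64247839e-01,
         9.12418757e+02],
       [ 0.00000000e+00,  0.00000000e+00,  0.00000000e+00,
         1.00000000e+00]])}
wrist {'fx': 268.1606208346274, 'fy': 268.1606208346274, 'cx': 252.63204596151834, 'cy': 191.77589261284916, 'dist': array([-0.02258446,  0.        ,  0.        ,  0.        ,  0.        ]), 'mount': array([[-5.51632321e-04, -9.65270700e-01, -2.61251167e-01,
         6.60542490e+01],
       [ 9.99999829e-01, -4.81275915e-04, -3.33283439e-04,
        -1.39107467e-03],
       [ 1.95974844e-04, -2.61251306e-01,  9.65270800e-01,
        -1.31687519e+02],
       [ 0.00000000e+00,  0.00000000e+00,  0.00000000e+00,
         1.00000000e+00]])}
```

View pics/scene0.png

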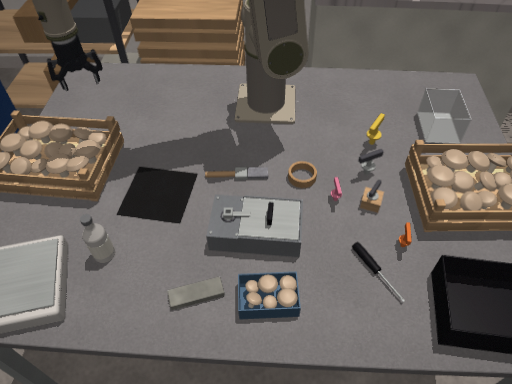

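View pics/side0.png

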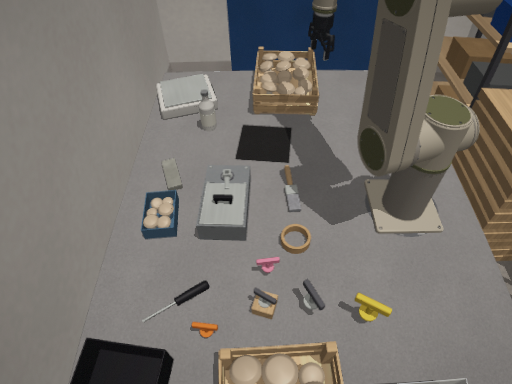

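View pics/wrist0.png

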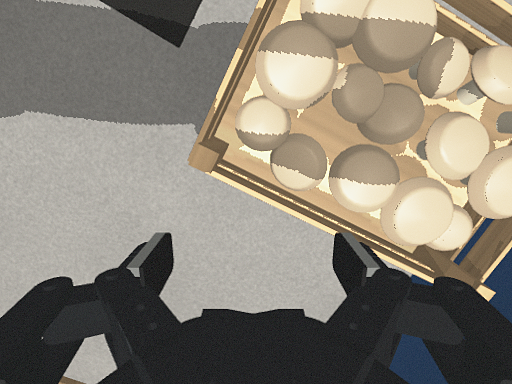

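Scene: the stand with the key is at about (373,195), the box at (255,225) with the lock at its left end, and the mat at (158,194). The orange, pink and yellow keys are decoys, and so is the larger grey one at (370,158). Next I'll enlarge these areas.

```bash
cat > h.py <<'E'
import numpy as np, cv2
from bench import telemetry, viewer
from scipy.spatial.transform import Rotation as R
def ray(name,uv,T=None):
    m=viewer.camera_model(name)
    K=np.array([[m['fx'],0,m['cx']],[0,m['fy'],m['cy']],[0,0,1]])
    p=cv2.undistortPoints(np.array(uv,float).reshape(-1,1,2),K,np.array(m['dist'])).reshape(-1,2)
    if T is None: T=m['cam_to_world']
    d=np.c_[p,np.ones(len(p))]@T[:3,:3].T
    return T[:3,3],d
def plane(name,uv,z,T=None):
    o,d=ray(name,uv,T); return o+d*((z-o[2])/d[:,2])[:,None]
def two(uv1,uv2,n1='scene',n2='side'):
    o1,d1=ray(n1,uv1);o2,d2=ray(n2,uv2);out=[]
    for a,b in zip(d1,d2):
        t=np.linalg.lstsq(np.c_[a,-b],o2-o1,rcond=None)[0]
        p,q=o1+a*t[0],o2+b*t[1]; out.append([*(p+q)/2,np.linalg.norm(p-q)])
    return np.array(out)
def wristT(s):
    Tt=np.eye(4);Tt[:3,:3]=R.from_euler('xyz',s['tcp_rot'],degrees=True).as_matrix();Tt[:3,3]=s['tool_pos']
    return Tt@viewer.camera_model('wrist')['mount']
E
python3 - <<'E'
import cv2
a=cv2.imread('pics/scene0.png');b=cv2.imread('pics/side0.png')
c=lambda i,x,y,w,h,k:cv2.resize(i[y:y+h,x:x+w],None,fx=k,fy=k,interpolation=cv2.INTER_CUBIC)
cv2.imwrite('pics/z1.png',c(a,200,185,110,75,7))
cv2.imwrite('pics/z2.png',c(a,325,140,70,75,8))
cv2.imwrite('pics/z3.png',c(b,190,160,70,85,7))
cv2.imwrite('pics/z4.png',c(b,240,270,100,60,7))
E
```

```text
(no output)
```

View pics/z1.png

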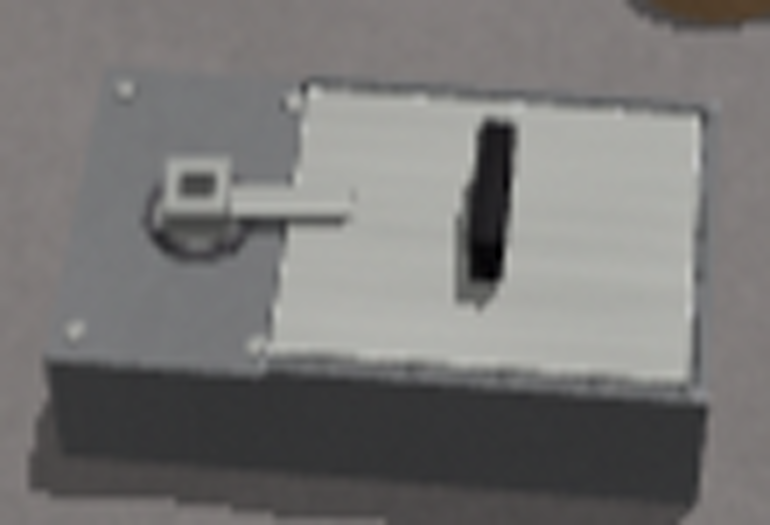

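View pics/z2.png

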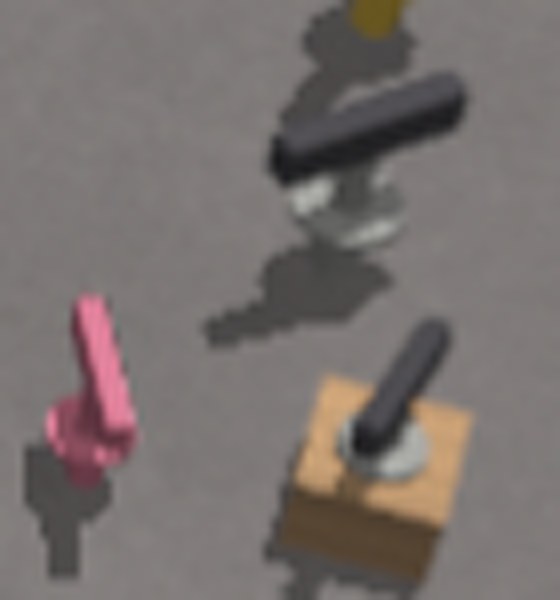

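View pics/z3.png

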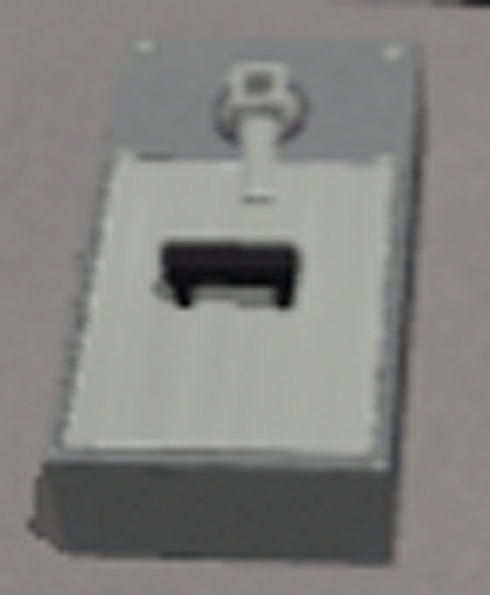

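View pics/z4.png

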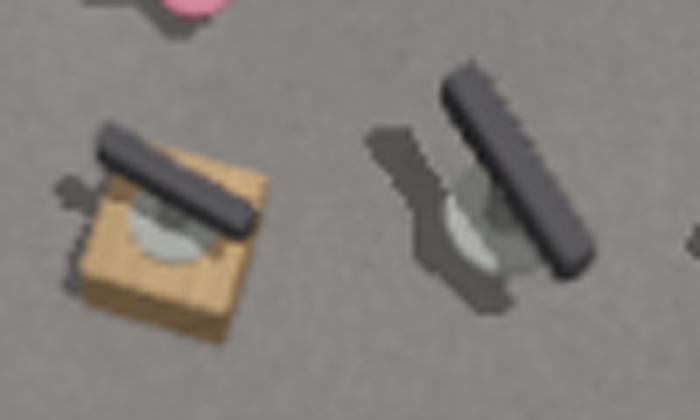

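```bash
python3 - <<'E'
from h import *
np.set_printoptions(precision=1,suppress=True)
z1=lambda *p:[(200+x/7-.43,185+y/7-.43) for x,y in p]
z2=lambda *p:[(325+x/8-.44,140+y/8-.44) for x,y in p]
z3=lambda *p:[(190+x/7-.43,160+y/7-.43) for x,y in p]
z4=lambda *p:[(240+x/7-.43,270+y/7-.43) for x,y in p]
print('lock',plane('scene',z1((198,185)),90),plane('side',z3((260,85)),90),two(z1((198,185)),z3((260,85))))
print('screws',plane('scene',z1((125,88),(75,330)),70),plane('side',z3((145,46),(392,52)),70))
c=plane('scene',z1((305,88),(705,112),(690,382),(270,352)),75);print('cover',c,c.mean(0))
c=plane('side',z3((125,160),(395,160),(378,455),(65,445)),75);print('coverS',c,c.mean(0))
print('tab',plane('scene',z1((350,205)),80),plane('side',z3((258,195)),80))
print('handle',plane('scene',z1((497,125),(487,250)),108),plane('side',z3((165,248),(298,248)),108))
print('key ends',plane('scene',z2((435,330),(370,430)),78),plane('side',z4((110,140),(245,218)),78))
c=plane('scene',z2((328,378),(473,410),(443,522),(297,488)),36);print('stand',c,c.mean(0))
print('standS',plane('side',z4((267,178),(225,312),(82,275)),36))
im=cv2.imread('pics/scene0.png');
m=(im.max(2)<35).astype(np.uint8)[:, :]; m[:160]=0;m[225:]=0;m[:,:110]=0;m[:,205:]=0
cs=max(cv2.findContours(m,0,2)[0],key=cv2.contourArea);b=cv2.approxPolyDP(cs,5,True).reshape(-1,2);print(b);c=plane('scene',b,4);print('mat',c,c.mean(0))
E
```

```text
lock [[578.3 -72.6  90. ]] [[580.1 -75.3  90. ]] [[579.9 -72.4  92.6   0.8]]
screws [[ 515.2 -110.7   70. ]
 [ 635.2 -115.2   70. ]] [[ 640.4 -120.6   70. ]
 [ 520.7 -115.4   70. ]]
cover [[515.4 -36.6  75. ]
 [519.4 125.5  75. ]
 [649.7 119.7  75. ]
 [644.6 -39.   75. ]] [582.2  42.4  75. ]
coverS [[641.7 -42.6  75. ]
 [517.  -41.7  75. ]
 [519.6 122.1  75. ]
 [651.3 116.9  75. ]] [582.4  38.7  75. ]
tab [[577.3 -13.5  80. ]] [[578.  -16.6  80. ]]
handle [[556.6  42.8 108. ]
 [616.6  41.7 108. ]] [[612.3  37.2 108. ]
 [555.   37.5 108. ]]
key ends [[435.6 355.5  78. ]
 [484.7 326.5  78. ]] [[483.2 325.3  78. ]
 [434.8 355.2  78. ]]
stand [[424.4 325.2  36. ]
 [437.4 378.1  36. ]
 [491.7 360.4  36. ]
 [478.5 308.5  36. ]] [458. 343.  36.]
standS [[424.7 321.9  36. ]
 [441.5 374.2  36. ]
 [494.1 360.1  36. ]]
[[139 167]
 [117 214]
 [179 222]
 [196 174]]
mat [[ 348.9 -396.1    4. ]
 [ 542.6 -416.1    4. ]
 [ 561.4 -224.2    4. ]
 [ 370.3 -203.6    4. ]] [ 455.8 -310.     4. ]
```

```bash
python3 -m inch '[[[5,-3,0],[0,0,-0.15],0.6],[[10,-6,0],[0,0,-0.3],0.6],[[15,-9,0],[0,0,-0.45],0.6],[[20,-12,0],[0,0,-0.6],0.6],[[25,-15,0],[0,0,-0.75],0.6],[[30,-18,0],[0,0,-0.9],0.6],[[35,-21,0],[0,0,-1.05],0.6],[[40,-24,0],[0,0,-1.18],0.6],[[45,-27,0],[0,0,-1.18],0.6],[[50,-29.8,0],[0,0,-1.18],0.6],[[50,-29.8,0],[0,0,-1.18],0.6],[[50,-29.8,0],[0,0,-1.18],0.6],[[50,-29.8,0],[0,0,-1.18],0.6],[[50,-29.8,0],[0,0,-1.18],0.6]]' 60; python3 - <<'E'
from h import *
import pickle
s=telemetry.sense();print(s['time'],s['tool_pos'],s['tcp_rot'],s['joint_pos'],s['qd'])
im=viewer.snapshot('wrist');cv2.imwrite('pics/w1.png',im[:,:,::-1]);np.save('w1T.npy',wristT(s))
cv2.imwrite('pics/w1z.png',cv2.resize(im[:,:,::-1][100:250,150:370],None,fx=3.5,fy=3.5,interpolation=cv2.INTER_CUBIC))
E
```

```text
time: 1.55
tool_pos: [579.5, -72.4, 241.7]
tcp_rot: [-179.9, 0.0, 91.7]
ft_force: [-0.3, -0.4, 0.3]
finger_gap: 51.1
1.55 [579.46346705 -72.44041128 241.66126646] [-1.79927115e+02  3.76781196e-03  9.16563487e+01] [-1.21428203e+01  5.08563521e+00  8.78943109e+01 -2.10706383e-02
  8.70899365e+01 -1.37980840e+01] [-2.07338046 -0.98017802  0.68044212 -0.26586455  0.02090907 -0.19800623]
```

View pics/w1.png

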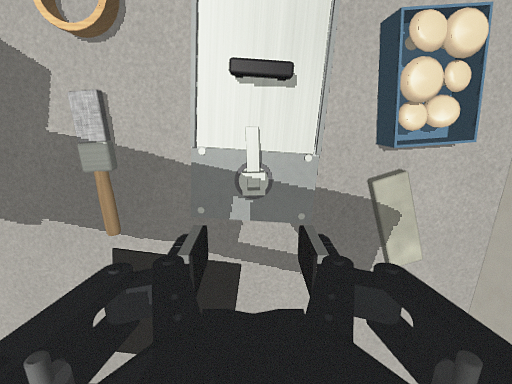

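View pics/w1z.png

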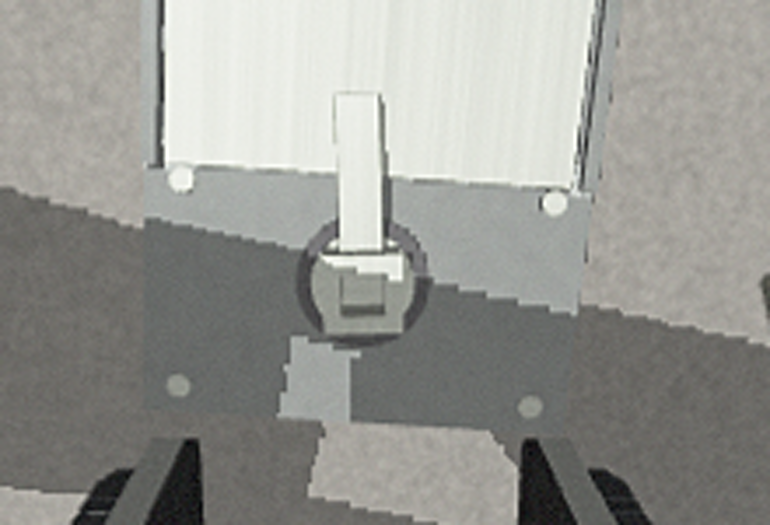

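The lock's block top is centred at zoom (363,294), which is pixel (253,184). The tab points up to row 127 and the screws are visible.

```bash
python3 - <<'E'
from h import *
np.set_printoptions(precision=1,suppress=True)
T=np.load('w1T.npy')
z=lambda *p:[(150+(x+.5)/3.5-.5,100+(y+.5)/3.5-.5) for x,y in p]
P=lambda zz,*p:plane('wrist',z(*p),zz,T)
print('block',P(90,(320,255),(403,255),(403,333),(325,333)),P(90,(363,294)),P(90,(340,270),(385,270),(385,317),(340,317)))
s=P(70,(181,179),(554,203),(530,407),(178,385));print('screws',s)
e=s[1]-s[0];f=s[2]-s[3];g=s[0]-s[3];h=s[1]-s[2]
for v in(e,f): print(np.degrees(np.arctan2(v[1],v[0])))
for v in(g,h): print(np.degrees(np.arctan2(-v[0],v[1])))
t=P(78,(335,95),(381,95),(386,250),(340,250));print('tab',t)
v=t[:2].mean(0)-t[2:].mean(0);print(np.degrees(np.arctan2(-v[0],v[1])))
h=plane('wrist',[(230,63),(293,70)],108,T);print('handle',h,h.mean(0))
E
```

```text
block [[566.5 -62.   90. ]
 [592.  -61.3  90. ]
 [593.  -86.1  90. ]
 [568.5 -86.8  90. ]] [[580.1 -73.9  90. ]] [[572.8 -66.5  90. ]
 [586.7 -66.1  90. ]
 [587.2 -81.1  90. ]
 [573.1 -81.5  90. ]]
screws [[ 520.6  -42.3   70. ]
 [ 641.3  -46.6   70. ]
 [ 638.8 -116.9   70. ]
 [ 518.1 -112.4   70. ]]
-2.0458073735102653
-2.1484299999086756
-2.0591247607814536
-2.0259669320581604
tab [[569.8 -14.4  78. ]
 [583.9 -14.   78. ]
 [587.1 -62.1  78. ]
 [572.4 -62.5  78. ]]
3.4837045447933415
handle [[555.4  42.8 108. ]
 [613.2  38.5 108. ]] [584.3  40.6 108. ]
```

```bash
python3 -m inch '[[[5,-1.3,0],[0,0,-0.15],0.6],[[10,-2.6,0],[0,0,-0.3],0.6],[[15,-3.9,0],[0,0,-0.45],0.6],[[20,-5.2,0],[0,0,-0.6],0.6],[[25,-6.5,0],[0,0,-0.75],0.6],[[30,-7.8,1],[0,0,-0.9],0.6],[[35,-9.1,2],[0,0,-1],0.6],[[40,-10.4,3],[0,0,-1],0.6],[[41.6,-10.8,4],[0,0,-1],0.6],[[41.6,-10.8,4],[0,0,-1],0.6],[[41.6,-10.8,4],[0,0,-1],0.6],[[41.6,-10.8,4],[0,0,-1],0.6]]' 60; python3 - <<'E'
from h import *
s=telemetry.sense();print(s['time'],s['tool_pos'],s['tcp_rot'],s['joint_pos'],s['qd'])
im=viewer.snapshot('wrist');cv2.imwrite('pics/w2.png',im[:,:,::-1]);np.save('w2T.npy',wristT(s))
cv2.imwrite('pics/w2z.png',cv2.resize(im[:,:,::-1][100:250,150:370],None,fx=3.5,fy=3.5,interpolation=cv2.INTER_CUBIC))
E
```

```text
time: 2.8
tool_pos: [461.3, 338.3, 202.8]
tcp_rot: [180.0, 0.0, 148.7]
ft_force: [-0.7, -0.3, 0.1]
finger_gap: 50.7
2.8 [461.254615   338.30212688 202.80842292] [1.79985573e+02 4.32823036e-02 1.48737937e+02] [ 3.11421572e+01  4.34967181e+00  9.27503162e+01 -3.19225309e-02
  8.28671778e+01 -2.75918307e+01] [-0.50350989 -0.25696359 -0.26126326  0.22736637 -0.1340414   0.21141505]
```

View pics/w2.png

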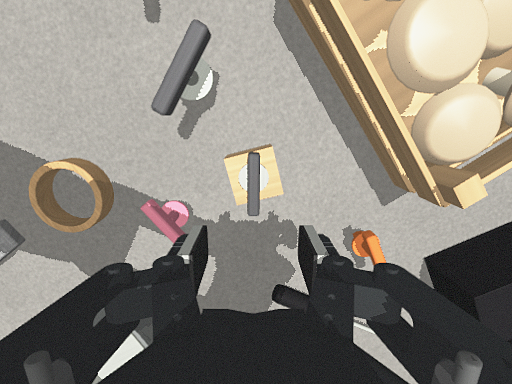

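View pics/w2z.png

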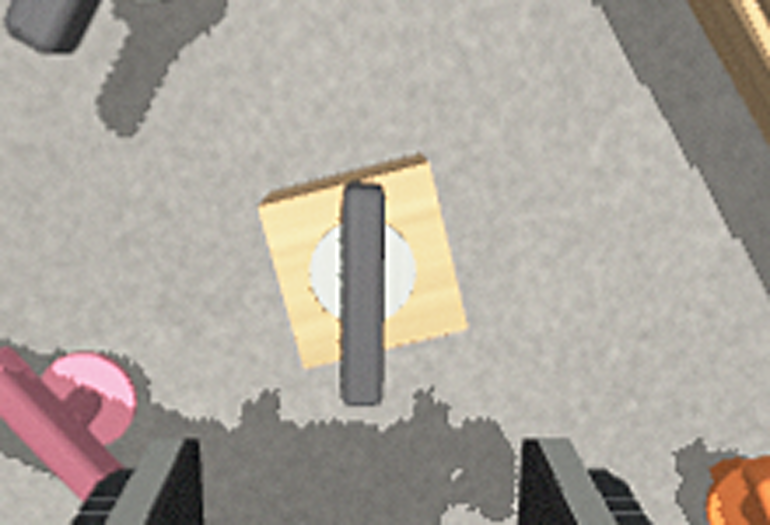

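The key bar spans zoom (342..384, 184..405), almost parallel to the jaws. The flange is at (362,270) on the stand.

```bash
python3 - <<'E'
from h import *
np.set_printoptions(precision=1,suppress=True)
T=np.load('w2T.npy')
z=lambda *p:[(150+(x+.5)/3.5-.5,100+(y+.5)/3.5-.5) for x,y in p]
P=lambda zz,*p:plane('wrist',z(*p),zz,T)
b=P(80,(364,184),(361,405));print('bar',b,b.mean(0),np.linalg.norm(b[0]-b[1]));v=b[1]-b[0];print(np.degrees(np.arctan2(v[1],v[0])))
b=P(80,(343,300),(383,300));print(np.linalg.norm(b[0]-b[1]))
print('flange',P(40,(362,270)))
s=P(36,(260,206),(425,162),(467,328),(305,368));print('stand',s,s.mean(0));v=s[1]-s[0];print(np.degrees(np.arctan2(v[1],v[0])))
E
```

```text
bar [[431.2 357.8  80. ]
 [484.9 324.1  80. ]] [458. 341.  80.] 63.42639263787288
-32.017553151488
11.167388660325754
flange [[458.5 340.7  40. ]]
stand [[424.5 323.2  36. ]
 [439.9 375.2  36. ]
 [494.  359.7  36. ]
 [477.9 306.6  36. ]] [459.1 341.2  36. ]
73.56837136761445
```

```bash
python3 -m inch '[[[0.4,0.07,3],[0,0,0.013],0.6],[[0.4,0.07,6],[0,0,0.013],0.6],[[0.4,0.07,9],[0,0,0.013],0.6],[[0.4,0.07,11.5],[0,0,0.013],0.6],[[0.4,0.07,13],[0,0,0.013],0.6],[[0.4,0.07,13.9],[0,0,0.013],0.6],[[0.4,0.07,13.9],[0,0,0.013],0.6],[[0.4,0.07,13.9],[0,0,0.013],0.6]]' 60; python3 - <<'E'
from h import *
s=telemetry.sense();print(s['tool_pos'],s['tcp_rot'],s['qd'].max())
im=viewer.snapshot('wrist');cv2.imwrite('pics/w3.png',im[:,:,::-1])
E
```

```text
time: 3.65
tool_pos: [458.2, 342.7, 64.6]
tcp_rot: [179.9, 0.0, 148.1]
ft_force: [-1.0, 0.2, -0.2]
finger_gap: 51.2
[458.22096606 342.70004705  64.60271017] [1.79910435e+02 4.24169740e-02 1.48072047e+02] 0.23497610007797015
```

View pics/w3.png

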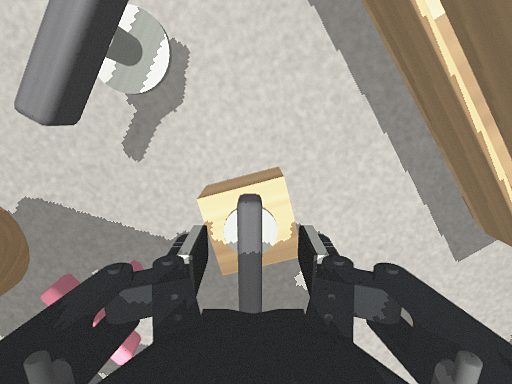

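The bar is centred between the pads at column 251, against 254 for the jaws. I'll shift 1.4 mm and close.

```bash
python3 -m inch '[[[-0.09,-0.14,0.1],[0,0,0],0.6],[[-0.09,-0.14,0.1],[0,0,0],0.6],[[-0.09,-0.14,0.1],[0,0,0],0],[[-0.09,-0.14,0.1],[0,0,0],0],[[-0.09,-0.14,0.1],[0,0,0],0],[[-0.09,-0.14,0.1],[0,0,0],0],[[-0.09,-0.14,0.1],[0,0,0],0],[[-0.09,-0.14,0.1],[0,0,0],0],[[-0.09,-0.14,0.1],[0,0,0],0]]' 80; python3 - <<'E'
from h import *
s=telemetry.sense();print(s['tool_pos'],s['tcp_rot'],s['ft_force'])
im=viewer.snapshot('wrist');cv2.imwrite('pics/w4.png',im[:,:,::-1])
E
```

```text
time: 4.6
tool_pos: [457.4, 340.9, 62.5]
tcp_rot: [180.0, 0.0, 148.1]
ft_force: [-0.6, -0.3, 2.6]
finger_gap: 10.7
[457.43582849 340.92122409  62.51011088] [1.79981081e+02 5.04590021e-03 1.48100684e+02] [-0.57370097 -0.26904327  2.55105624]
```

View pics/w4.png

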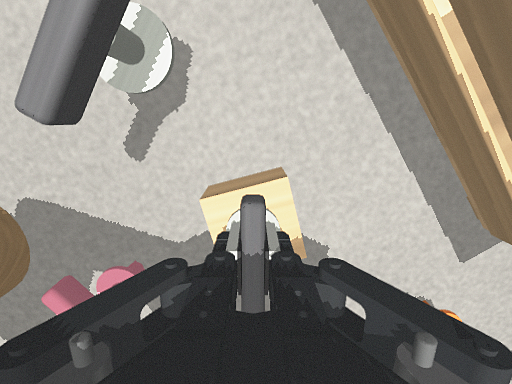

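```bash
python3 -m inch '[[[0,0,-1],[0,0,0],0],[[0,0,-3],[0,0,0],0],[[0,0,-6],[0,0,0],0],[[0,0,-9],[0,0,0],0],[[0,0,-12],[0,0,0],0],[[-3,-2.7,-12.8],[0,0,0.1],0],[[-6.5,-5.7,-12.8],[0,0,0.2],0],[[-10,-8.9,-12.8],[0,0,0.3],0],[[-13.5,-12,-12.8],[0,0,0.42],0],[[-17,-15.1,-12.8],[0,0,0.54],0],[[-20.5,-18.2,-12.8],[0,0,0.66],0],[[-24,-21.3,-12.8],[0,0,0.78],0],[[-27.5,-24.4,-12.8],[0,0,0.88],0],[[-30.5,-27.1,-12.8],[0,0,0.979],0],[[-32.2,-28.7,-12.8],[0,0,0.979],0],[[-32.2,-28.7,-12.8],[0,0,0.979],0],[[-32.2,-28.7,-12.8],[0,0,0.979],0],[[-32.2,-28.7,-12.8],[0,0,0.979],0]]' 80; python3 - <<'E'
from h import *
s=telemetry.sense();print(s['tool_pos'],s['tcp_rot'],s['ft_force'],s['wrist_torque'],s['qd'].max())
for n in('wrist','scene','side'):
  im=viewer.snapshot(n);cv2.imwrite(f'pics/{n}5.png',im[:,:,::-1])
a=cv2.imread('pics/scene5.png');b=cv2.imread('pics/side5.png')
c=lambda i,x,y,w,h,k:cv2.resize(i[y:y+h,x:x+w],None,fx=k,fy=k,interpolation=cv2.INTER_CUBIC)
cv2.imwrite('pics/sc5z.png',np.hstack([c(a,190,140,65,90,6),c(b,195,120,65,90,6)]))
E
```

```text
time: 6.45
tool_pos: [578.7, -72.1, 190.3]
tcp_rot: [-180.0, -0.0, 92.1]
ft_force: [0.0, 0.0, -0.9]
finger_gap: 10.7
[578.6780877  -72.09139619 190.25084502] [-1.79971325e+02 -2.64041372e-02  9.20532571e+01] [ 0.01458727  0.00981122 -0.89197795] [ 0.05008394 -0.02461084  0.03907334] 0.803784158101326
```

View pics/wrist5.png

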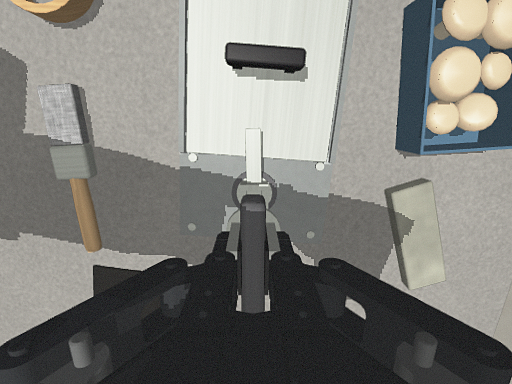

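View pics/sc5z.png

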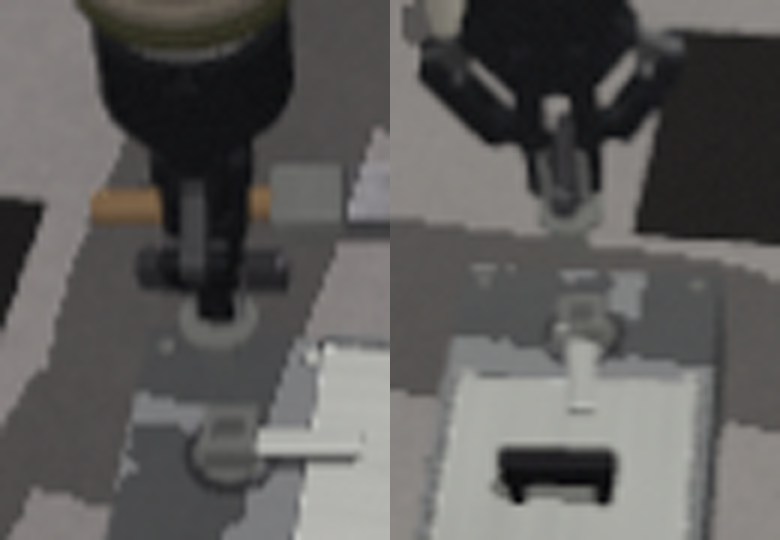

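The key is held upright above the lock. I'll compare the flange and the lock in the scene view.

```bash
python3 - <<'E'
from h import *
print(plane('scene',[(190+218.5/6-.5,140+323/6-.5)],166), plane('scene',[(190+230.5/6-.5,140+427.5/6-.5)],90))
print(plane('side',[(195+(574-390)/6-.5,120+217/6-.5)],166), plane('side',[(195+(587-390)/6-.5,120+312/6-.5)],90))
E
```

```text
[[578.71242765 -72.48347367 166.        ]] [[577.40381057 -72.47980448  90.        ]]
[[578.38613688 -71.57598273 166.        ]] [[578.10532641 -76.27204444  90.        ]]
```

```bash
python3 -m inch '[[[-0.1,0.06,1.5],[0,0,0],0],[[-0.1,0.06,3],[0,0,0],0],[[-0.1,0.06,4],[0,0,0],0],[[-0.1,0.06,4.5],[0,0,0],0],[[-0.1,0.06,4.5],[0,0,0],0],[[-0.1,0.06,4.5],[0,0,0],0]]' 80; python3 -m inch '[[[0,0,0.2],[0,0,0],0],[[0,0,0.35],[0,0,0],0],[[0,0,0.5],[0,0,0],0],[[0,0,0.5],[0,0,0],0]]'; python3 -c "
from h import *
s=telemetry.sense();print(s['tool_pos'],s['tcp_rot'],s['ft_force'],s['wrist_torque'])"
```

```text
time: 7.2
tool_pos: [579.8, -74.1, 145.4]
tcp_rot: [180.0, 0.0, 92.0]
ft_force: [0.8, -0.1, -1.0]
finger_gap: 10.7
time: 7.6
tool_pos: [579.6, -74.0, 140.2]
tcp_rot: [-180.0, -0.0, 92.0]
ft_force: [0.8, -0.9, -1.1]
finger_gap: 11.1
[579.56994506 -73.99763183 140.15222108] [-1.79991633e+02 -3.51741824e-03  9.20044617e+01] [ 0.79937653 -0.86278382 -1.13657187] [ 0.02230652 -0.00999125  0.05974932]
```

The pilot is in the socket without contact, with the tip 2 mm below the mouth. I'll continue slowly.

```bash
python3 -m inch '[[[0.05,0,0.1],[0,0,0],0],[[0.05,0,0.2],[0,0,0],0],[[0.05,0,0.3],[0,0,0],0],[[0.05,0,0.4],[0,0,0],0],[[0.05,0,0.4],[0,0,0],0]]'; python3 -c "
from h import *
s=telemetry.sense();print(s['tool_pos'],s['tcp_rot'],s['ft_force'],s['wrist_torque'])"
```

```text
time: 8.1
tool_pos: [579.5, -73.4, 136.1]
tcp_rot: [-180.0, -0.0, 92.0]
ft_force: [-0.4, 0.5, -1.7]
finger_gap: 10.4
[579.5222591  -73.43017571 136.05112329] [-1.79983928e+02 -8.09156132e-03  9.20065873e+01] [-0.4256562   0.53926164 -1.74586917] [ 0.08527397 -0.03994014 -0.00467519]
```

```bash
python3 -m inch '[[[0,0,0.2],[0,0,0],0],[[0,0,0.4],[0,0,0],0],[[0,0,0.6],[0,0,0],0],[[0,0,0.75],[0,0,0],0],[[0,0,0.85],[0,0,0],0],[[0,0,0.85],[0,0,0],0]]'; python3 -m inch '[[[0,0,0.05],[0,0,0],0],[[0,0,0.1],[0,0,0],0],[[0,0,0.1],[0,0,0],0]]'; python3 -c "
from h import *
s=telemetry.sense();print(s['tool_pos'],s['tcp_rot'],s['ft_force'],s['wrist_torque'])"
```

```text
time: 8.7
tool_pos: [579.5, -73.4, 127.5]
tcp_rot: [-180.0, -0.0, 92.0]
ft_force: [0.2, 1.2, -2.2]
finger_gap: 10.5
time: 9.0
tool_pos: [579.7, -73.5, 126.8]
tcp_rot: [180.0, -0.0, 92.0]
ft_force: [0.8, 2.2, -0.8]
finger_gap: 10.9
[579.68758196 -73.45310192 126.84055757] [ 1.79991261e+02 -3.15186524e-03  9.20048012e+01] [ 0.79495928  2.24214828 -0.75911113] [ 0.29770106 -0.02599104 -0.06009772]
```

```bash
python3 -m inch '[[[0,0,0.05],[0,0,0],0],[[0,0,0.08],[0,0,0],0],[[0,0,0.08],[0,0,0],0]]'; python3 -c "
from h import *
s=telemetry.sense();print(s['tool_pos'],s['tcp_rot'],s['ft_force'],s['wrist_torque'])"
```

```text
time: 9.3
tool_pos: [579.8, -73.5, 126.5]
tcp_rot: [180.0, 0.0, 92.0]
ft_force: [-1.4, 2.4, 2.7]
finger_gap: 11.0
[579.81957965 -73.47939827 126.45955183] [1.79972346e+02 1.18464946e-03 9.20074584e+01] [-1.42845916  2.43612213  2.71548519] [ 0.40838371  0.27858065 -0.01154347]
```

The key has bottomed (5 N, tip at 74 mm), so it is fully home. Now turning anticlockwise.

```bash
python3 -m inch '[[[0,0,-0.03],[0,0,-0.1],0],[[0,0,-0.03],[0,0,-0.2],0],[[0,0,-0.03],[0,0,-0.3],0],[[0,0,-0.03],[0,0,-0.4],0],[[0,0,-0.03],[0,0,-0.5],0],[[0,0,-0.03],[0,0,-0.6],0],[[0,0,-0.03],[0,0,-0.7],0],[[0,0,-0.03],[0,0,-0.7],0]]'; python3 -c "
from h import *
s=telemetry.sense();print(s['tool_pos'],s['tcp_rot'],s['ft_force'],s['wrist_torque'])"
python3 -m inch '[[[0,0,0],[0,0,-0.1],0],[[0,0,0],[0,0,-0.2],0],[[0,0,0],[0,0,-0.3],0],[[0,0,0],[0,0,-0.4],0],[[0,0,0],[0,0,-0.5],0],[[0,0,0],[0,0,-0.6],0],[[0,0,0],[0,0,-0.7],0],[[0,0,0],[0,0,-0.7],0]]'; python3 -c "
from h import *
s=telemetry.sense();print(s['tool_pos'],s['tcp_rot'],s['ft_force'],s['wrist_torque'])"
```

```text
time: 10.1
tool_pos: [579.0, -73.3, 126.4]
tcp_rot: [-179.9, -0.1, 132.3]
ft_force: [-5.2, 2.9, 5.2]
finger_gap: 10.8
[578.96549013 -73.31115256 126.42452426] [-1.79949731e+02 -7.57530885e-02  1.32313878e+02] [-5.15348034  2.86791817  5.21561471] [ 0.45749199  1.01688404 -0.04001838]
time: 10.9
tool_pos: [578.7, -74.2, 126.4]
tcp_rot: [-179.9, -0.1, 172.4]
ft_force: [-6.6, -1.8, 4.2]
finger_gap: 10.7
[578.70045894 -74.17131523 126.41719843] [-1.79931401e+02 -1.11412319e-01  1.72404501e+02] [-6.60855938 -1.8388024   4.19860837] [-0.21976003  1.29520456 -0.11699098]
```

```bash
python3 -m inch '[[[0,0,0],[0,0,-0.05],0],[[0,0,0],[0,0,-0.1],0],[[0,0,0],[0,0,-0.15],0],[[0,0,0],[0,0,-0.2],0],[[0,0,0],[0,0,-0.2],0]]'; python3 -c "
from h import *
s=telemetry.sense();print(s['tool_pos'],s['tcp_rot'],s['ft_force'],s['wrist_torque'])"
python3 -m inch '[[[0,0,0],[0,0,-0.04],0],[[0,0,0],[0,0,-0.07],0],[[0,0,0],[0,0,-0.07],0]]'; python3 -c "
from h import *
s=telemetry.sense();print(s['tool_pos'],s['tcp_rot'],s['ft_force'],s['wrist_torque'])
im=viewer.snapshot('scene');cv2.imwrite('pics/scene6.png',im[:,:,::-1]);
cv2.imwrite('pics/scene6z.png',cv2.resize(im[170:260,200:310,::-1],None,fx=6,fy=6,interpolation=cv2.INTER_CUBIC))"
```

```text
time: 11.4
tool_pos: [578.7, -74.4, 126.5]
tcp_rot: [-179.9, -0.1, -176.2]
ft_force: [-6.3, -1.9, 5.0]
finger_gap: 10.7
[578.74706076 -74.42692484 126.46647233] [-1.79930878e+02 -1.14751536e-01 -1.76247639e+02] [-6.31977584 -1.90142853  4.96972679] [-0.35855499  1.25819868 -0.11832247]
time: 11.7
tool_pos: [578.7, -74.5, 126.4]
tcp_rot: [-179.9, -0.1, -172.3]
ft_force: [-4.8, -1.2, 5.1]
finger_gap: 10.8
[578.74463091 -74.49819936 126.43657519] [-1.79932688e+02 -1.20967063e-01 -1.72277902e+02] [-4.75865078 -1.24366233  5.07471387] [-0.42244585  1.25868812 -0.07755643]
```

View pics/scene6z.png

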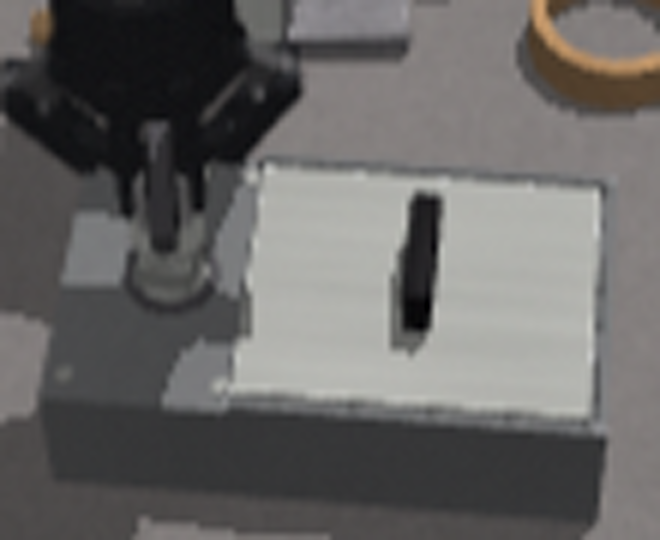

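The tab is off the cover, now hidden behind the key. The stop has not shown in the torque yet, so I'll continue in small steps.

```bash
for i in 1 2; do :; done; python3 -m inch '[[[0,0,0],[0,0,-0.03],0],[[0,0,0],[0,0,-0.06],0],[[0,0,0],[0,0,-0.06],0]]'; python3 -c "
from h import *
s=telemetry.sense();print(s['tcp_rot'],s['ft_force'],s['wrist_torque'],s['joint_efforts'][5])"
python3 -m inch '[[[0,0,0],[0,0,-0.03],0],[[0,0,0],[0,0,-0.06],0],[[0,0,0],[0,0,-0.06],0]]'; python3 -c "
from h import *
s=telemetry.sense();print(s['tcp_rot'],s['ft_force'],s['wrist_torque'],s['joint_efforts'][5])
im=viewer.snapshot('wrist');cv2.imwrite('pics/w7.png',im[:,:,::-1])
im=viewer.snapshot('side');
cv2.imwrite('pics/side7z.png',cv2.resize(im[120:250,180:270,::-1],None,fx=6,fy=4.5,interpolation=cv2.INTER_CUBIC))"
```

```text
time: 12.05
tool_pos: [578.8, -74.6, 126.4]
tcp_rot: [-179.9, -0.1, -168.8]
ft_force: [-6.5, -2.8, 5.1]
finger_gap: 10.9
[-1.79932975e+02 -1.22262891e-01 -1.68844615e+02] [-6.54597173 -2.78899736  5.08034111] [-0.46647136  1.18965347 -0.08772421] -0.6252524256706238
time: 12.35
tool_pos: [578.8, -74.7, 126.5]
tcp_rot: [-179.9, -0.1, -165.4]
ft_force: [-6.4, -2.8, 5.2]
finger_gap: 11.1
[-1.79931334e+02 -1.22106623e-01 -1.65408937e+02] [-6.43983492 -2.82967914  5.2094115 ] [-0.55976315  1.14576278 -0.13436258] -0.6393348053097725
```

View pics/w7.png

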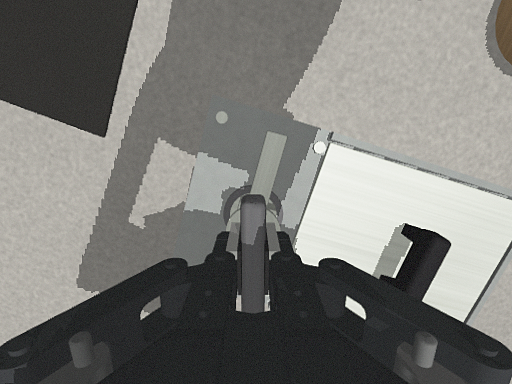

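View pics/side7z.png

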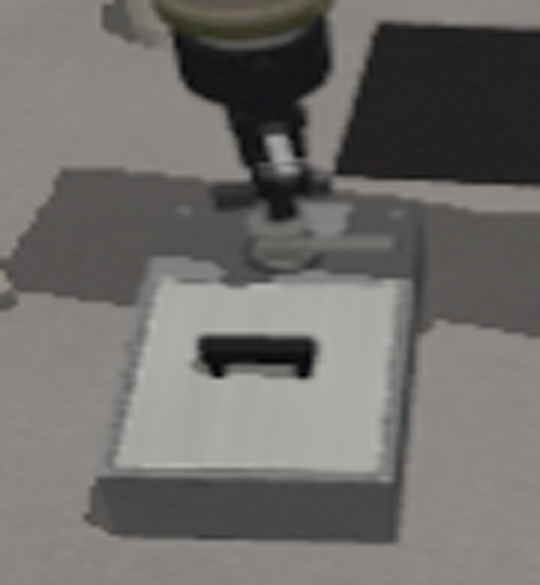

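The tab is visible in the wrist view from (276,133) to (261,195). I'll measure its angle.

```bash
python3 - <<'E'
from h import *
s=telemetry.sense();T=wristT(s)
p=plane('wrist',[(268,132),(286,135),(271,190),(251,190)],78,T);print(p)
for a,b in((p[3],p[0]),(p[2],p[1])):
  v=b-a; print(np.degrees(np.arctan2(v[1],v[0])))
im=cv2.imread('pics/w7.png');cv2.imwrite('pics/w7z.png',cv2.resize(im[110:230,190:350],None,fx=4.5,fy=4.5,interpolation=cv2.INTER_CUBIC))
E
```

```text
[[519.99477849 -79.49608175  78.        ]
 [518.87924064 -67.49134583  78.        ]
 [557.50775652 -67.04200836  78.        ]
 [560.99270974 -80.50225863  78.        ]]
178.59412130226843
-179.33354986520655
```

View pics/w7z.png

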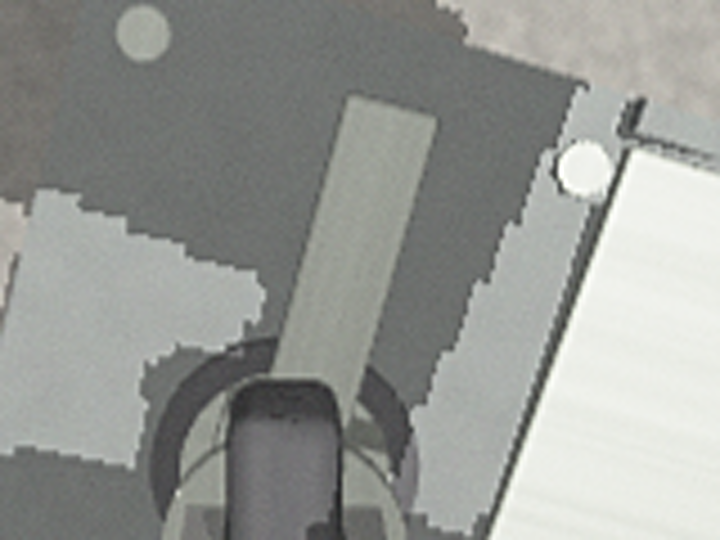

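```bash
cat > tab.py <<'E'
from h import *
def ang(zc,T):
  uv=[(190+(x+.5)/4.5-.5,110+(y+.5)/4.5-.5) for x,y in zc]
  p=plane('wrist',uv,78,T)
  return [float(np.degrees(np.arctan2(v[1],v[0]))%360) for v in (p[0]-p[1],p[2]-p[3])]
E
python3 -c "
from tab import *
print(ang([(348,95),(272,375),(437,117),(352,425)],wristT(telemetry.sense())))"
python3 -m inch '[[[0,0,0],[0,0,-0.03],0],[[0,0,0],[0,0,-0.06],0],[[0,0,0],[0,0,-0.08],0],[[0,0,0],[0,0,-0.08],0]]'; python3 -c "
from h import *
s=telemetry.sense();print(s['tcp_rot'],s['ft_force'],s['wrist_torque'],s['joint_efforts'][5])
im=viewer.snapshot('wrist');cv2.imwrite('pics/w8z.png',cv2.resize(im[110:230,190:350,::-1],None,fx=4.5,fy=4.5,interpolation=cv2.INTER_CUBIC))"
```

```text
[179.70331641695682, 180.53841315458797]
time: 12.85
tool_pos: [578.8, -74.8, 126.4]
tcp_rot: [-179.9, -0.1, -160.9]
ft_force: [-5.2, -3.5, 4.1]
finger_gap: 10.9
[-1.79936295e+02 -1.29023609e-01 -1.60865003e+02] [-5.19830114 -3.48333581  4.13751509] [-0.64076673  1.11930865 -0.36199142] -0.6836382485926151
```

View pics/w8z.png

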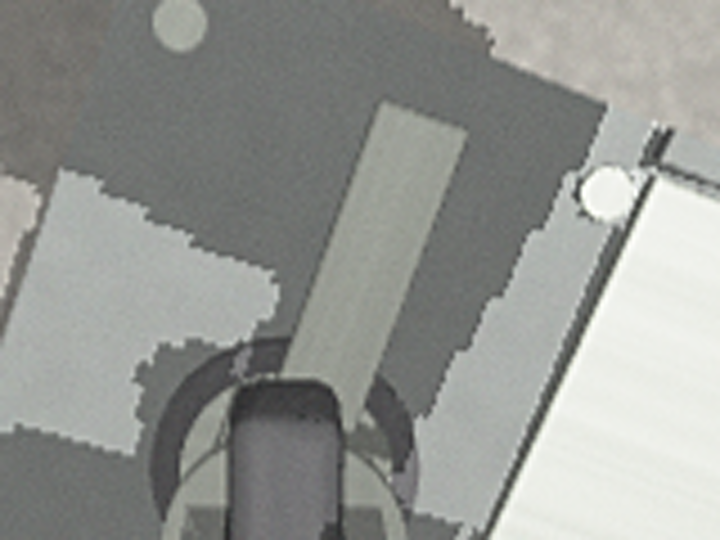

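Torque has risen to 0.36 N m and the tab is at 180°, so the lock is on its stop. I'll relieve the torque and withdraw.

```bash
python3 -m inch '[[[0,0,0],[0,0,0.08],0],[[0,0,0],[0,0,0.15],0],[[0,0,0],[0,0,0.15],0],[[0,0,-0.3],[0,0,0.15],0],[[0,0,-0.7],[0,0,0.15],0],[[0,0,-1.2],[0,0,0.15],0],[[0,0,-1.7],[0,0,0.15],0],[[0,0,-2.2],[0,0,0.15],0]]'; python3 -c "
from h import *
s=telemetry.sense();print(s['tcp_rot'],s['ft_force'],s['wrist_torque'])"
python3 -m inch '[[[0,0,-2],[0,0,0],0],[[0,0,-4.5],[0,0,0],0],[[0,0,-4.5],[0,0,0],0],[[0,0,-4.5],[0,0,0],0]]';python3 -c "
from h import *
s=telemetry.sense();print(s['tool_pos'],s['tcp_rot'],s['ft_force'],s['wrist_torque'])
im=viewer.snapshot('wrist');cv2.imwrite('pics/w9.png',im[:,:,::-1])
np.save('w9T.npy',wristT(s))"
```

```text
time: 13.7
tool_pos: [580.4, -73.1, 149.4]
tcp_rot: [180.0, 0.1, -169.4]
ft_force: [0.3, 0.1, -0.6]
finger_gap: 10.8
[ 1.79989867e+02  1.12952260e-01 -1.69431060e+02] [ 0.27709803  0.13634541 -0.62412574] [-0.00651022 -0.02046528  0.05769228]
time: 14.1
tool_pos: [580.6, -73.3, 194.5]
tcp_rot: [-180.0, 0.2, -169.4]
ft_force: [0.1, 0.3, -2.5]
finger_gap: 10.5
[580.56228542 -73.30030402 194.48783196] [-1.79961774e+02  1.60411591e-01 -1.69424750e+02] [ 0.10135765  0.2515475  -2.48044974] [ 0.01285938 -0.02343012  0.05130147]
```

View pics/w9.png

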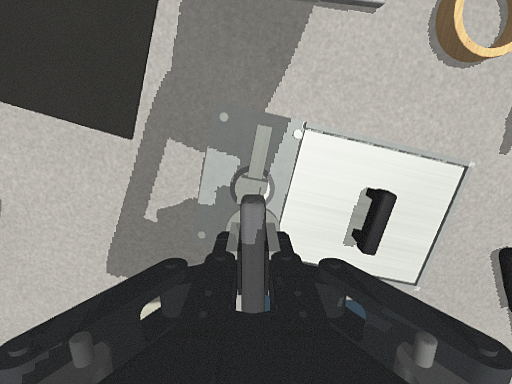

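The lock is open, with the tab parallel to the box's edge and clear of the cover, and the key still held. Back to the stand.

```bash
python3 -m inch '[[[0.4,4,0],[0,0,0.08],0],[[0.8,8,0],[0,0,0.16],0],[[1.2,12,0],[0,0,0.24],0],[[1.7,16.5,0],[0,0,0.32],0],[[2.2,21,0],[0,0,0.4],0],[[2.7,25.5,0],[0,0,0.48],0],[[3.1,30,0],[0,0,0.56],0],[[3.6,34.5,0],[0,0,0.64],0],[[4.1,39,0],[0,0,0.741],0],[[4.5,42.98,0],[0,0,0.741],0],[[4.5,42.98,0],[0,0,0.741],0],[[4.5,42.98,0],[0,0,0.741],0],[[4.5,42.98,0],[0,0,0.741],0],[[4.5,42.98,0],[0,0,0.741],0]]'; python3 -c "
from h import *
s=telemetry.sense();print(s['tool_pos'],s['tcp_rot'],s['ft_force'],s['wrist_torque'])
im=viewer.snapshot('wrist');cv2.imwrite('pics/w10.png',im[:,:,::-1])"
```

```text
time: 15.55
tool_pos: [457.0, 339.6, 192.8]
tcp_rot: [-179.9, -0.0, 148.0]
ft_force: [-0.4, -0.1, -1.5]
finger_gap: 10.9
[456.97092046 339.56668437 192.78521243] [-1.79949549e+02 -1.05298963e-02  1.48014898e+02] [-0.44950031 -0.094532   -1.45132449] [ 0.01863237 -0.01723272 -0.04180178]
```

View pics/w10.png

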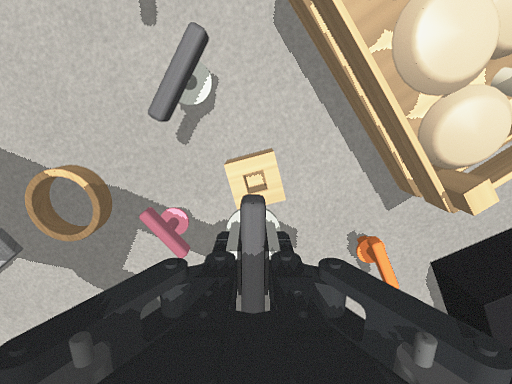

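The hole is visible at (256,181), where expected. Lowering.

```bash
python3 -m inch '[[[0,0.17,3],[0,0,0],0],[[0,0.17,6],[0,0,0],0],[[0,0.17,8.5],[0,0,0],0],[[0,0.17,9.8],[0,0,0],0],[[0,0.17,9.8],[0,0,0],0],[[0,0.17,10.3],[0,0,0],0],[[0,0.17,10.8],[0,0,0],0],[[0,0.17,10.8],[0,0,0],0]]';  python3 -c "
from h import *
s=telemetry.sense();print(s['tool_pos'],s['tcp_rot'],s['ft_force'],s['wrist_torque'])"
```

```text
time: 16.4
tool_pos: [457.9, 342.4, 85.7]
tcp_rot: [180.0, 0.0, 148.1]
ft_force: [0.4, -0.6, -1.6]
finger_gap: 10.8
[457.90262971 342.3679004   85.72047429] [1.79956288e+02 2.22322256e-02 1.48093822e+02] [ 0.37758986 -0.61799301 -1.58542287] [-0.07870457 -0.0434689  -0.00100068]
```

```bash
python3 -m inch '[[[-0.06,-0.1,0.4],[0,0,0],0],[[-0.06,-0.1,0.9],[0,0,0],0],[[-0.06,-0.1,1.4],[0,0,0],0],[[-0.06,-0.1,1.8],[0,0,0],0],[[-0.06,-0.1,2.1],[0,0,0],0],[[-0.06,-0.1,2.2],[0,0,0],0],[[-0.06,-0.1,2.25],[0,0,0],0],[[-0.06,-0.1,2.25],[0,0,0],0]]';  python3 -c "
from h import *
s=telemetry.sense();print(s['tool_pos'],s['tcp_rot'],s['ft_force'],s['wrist_torque'])"
```

```text
time: 17.2
tool_pos: [457.6, 341.1, 62.8]
tcp_rot: [180.0, 0.0, 148.1]
ft_force: [-0.6, 0.0, -1.2]
finger_gap: 11.1
[457.61011041 341.09017038  62.84679317] [1.79995250e+02 2.21591810e-03 1.48096405e+02] [-0.55642778  0.02194902 -1.16825059] [0.0270383  0.07064897 0.03811289]
```

```bash
python3 -m inch '[[[0,0,0.04],[0,0,0],0],[[0,0,0.08],[0,0,0],0],[[0,0,0.08],[0,0,0],0]]';  python3 -c "
from h import *
s=telemetry.sense();print(s['tool_pos'],s['ft_force'])"; python3 -m inch '[[[0,0,0],[0,0,0],0.15],[[0,0,0],[0,0,0],0.3],[[0,0,0],[0,0,0],0.5],[[0,0,0],[0,0,0],0.6],[[0,0,0],[0,0,0],0.6],[[0,0,0],[0,0,0],0.6]]';  python3 -c "
from h import *
s=telemetry.sense();print(s['tool_pos'],s['ft_force'])
im=viewer.snapshot('wrist');cv2.imwrite('pics/w11.png',im[:,:,::-1])"
```

```text
time: 17.5
tool_pos: [457.8, 341.3, 62.5]
tcp_rot: [180.0, 0.0, 148.1]
ft_force: [-1.1, 0.0, 2.5]
finger_gap: 10.7
[457.77917014 341.25084671  62.53882901] [-1.11271484  0.01416464  2.49559598]
time: 18.1
tool_pos: [457.5, 341.1, 62.0]
tcp_rot: [-180.0, -0.0, 148.1]
ft_force: [-0.3, -0.3, -0.6]
finger_gap: 51.1
[457.52556183 341.05748678  61.96457682] [-0.29745757 -0.25506753 -0.55784268]
```

View pics/w11.png

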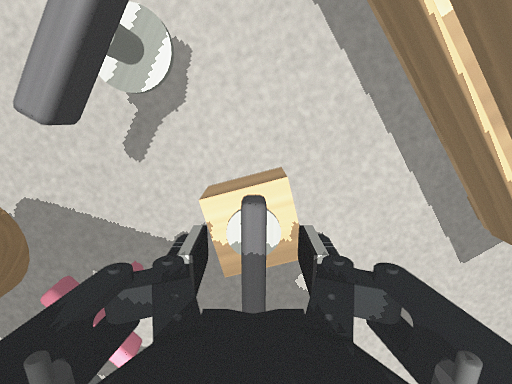

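The key stands upright with its flange on the block. Now the cover handle.

```bash
python3 -m inch '[[[0,0,-2],[0,0,0],0.6],[[0,0,-5],[0,0,0],0.6],[[0,0,-9],[0,0,0],0.6],[[0,0,-13],[0,0,0],0.6],[[-4,-2.8,-13],[0,0,-0.1],0.6],[[-8,-5.7,-13],[0,0,-0.2],0.6],[[-12,-8.5,-13],[0,0,-0.3],0.6],[[-16,-11.3,-13],[0,0,-0.4],0.6],[[-20,-14.1,-13],[0,0,-0.521],0.6],[[-24,-17,-13],[0,0,-0.521],0.6],[[-26.6,-18.8,-13],[0,0,-0.521],0.6],[[-26.6,-18.8,-13],[0,0,-0.521],0.6],[[-26.6,-18.8,-13],[0,0,-0.521],0.6],[[-26.6,-18.8,-13],[0,0,-0.521],0.6]]';  python3 -c "
from h import *
s=telemetry.sense();print(s['tool_pos'],s['tcp_rot'],s['joint_pos'])
im=viewer.snapshot('wrist');cv2.imwrite('pics/w12.png',im[:,:,::-1])
np.save('w12T.npy',wristT(s))
im=viewer.snapshot('scene');cv2.imwrite('pics/scene12.png',im[:,:,::-1])"
```

```text
time: 19.55
tool_pos: [583.6, 41.8, 191.8]
tcp_rot: [180.0, -0.0, 178.0]
ft_force: [-0.2, 0.5, 0.5]
finger_gap: 51.3
[583.63241619  41.83846625 191.83097674] [ 1.79973638e+02 -2.87013706e-02  1.77986802e+02] [-9.35925737e-01  6.82214689e+00  9.12773808e+01  2.71659999e-02
  8.19286739e+01 -8.89265420e+01]
```

View pics/w12.png

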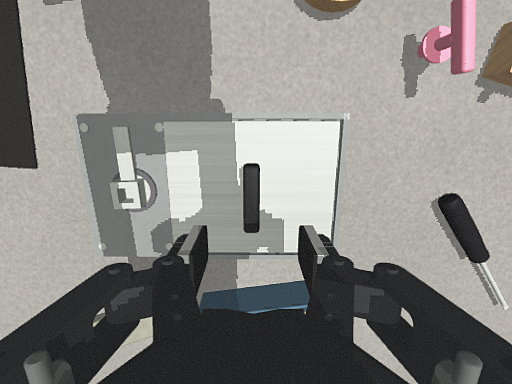

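View pics/scene12.png

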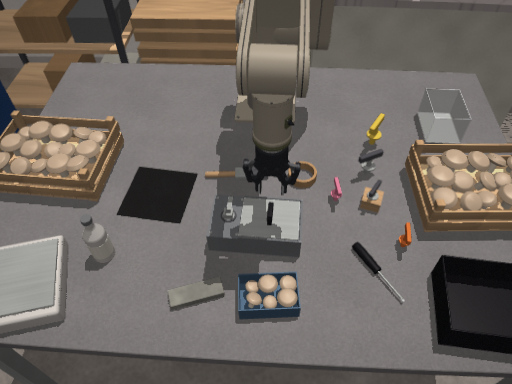

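```bash
python3 - <<'E'
from h import *
T=np.load('w12T.npy')
p=plane('wrist',[(251.5,165),(251.5,232)],108,T);print(p,p.mean(0))
p=plane('wrist',[(163,122),(341,121),(336,252)],75,T);print(p)
im=cv2.imread('pics/scene12.png');print()
print('lock',plane('wrist',[(133,193)],90,T))
t=plane('wrist',[(121,127),(124,180)],78,T);v=t[0]-t[1];print(t,np.degrees(np.arctan2(v[1],v[0]))%360)
E
```

```text
[[553.36277597  42.04363445 108.        ]
 [612.04207863  39.88317319 108.        ]] [582.7024273   40.96340382 108.        ]
[[516.89929608 -36.44166745  75.        ]
 [521.74895509 123.69724287  75.        ]
 [651.96999748 125.13852961  75.        ]]

lock [[578.02284652 -66.51564726  90.        ]]
[[519.70432346 -73.79485845  78.        ]
 [568.1867656  -78.80704945  78.        ]] 174.09764039060448
```

```bash
python3 -c "
import cv2
im=cv2.imread('pics/w12.png');cv2.imwrite('pics/w12z.png',cv2.resize(im[105:265,70:180],None,fx=5,fy=3.7*5/5,interpolation=cv2.INTER_CUBIC))"
```

```text
(no output)
```

View pics/w12z.png

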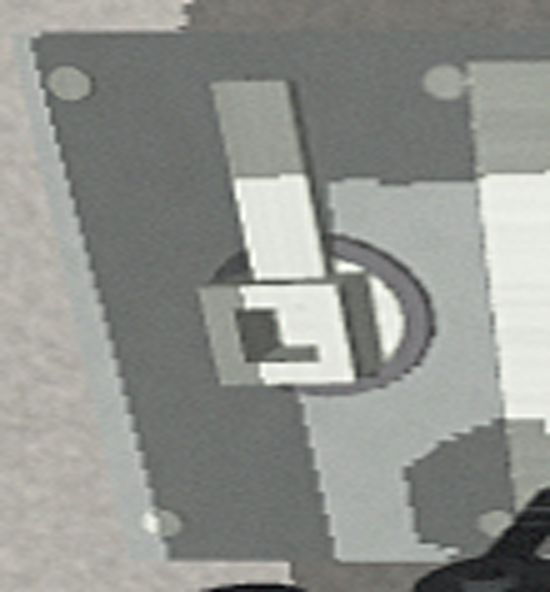

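```bash
python3 - <<'E'
from h import *
T=np.load('w12T.npy')
z=lambda *p:[(70+(x+.5)/5-.5,105+(y+.5)/3.7-.5) for x,y in p]
P=lambda zz,*p:plane('wrist',z(*p),zz,T)
def a(p): 
  v=p[0]-p[1]; print(p.round(1).tolist(),np.degrees(np.arctan2(v[1],v[0]))%360)
a(P(78,(212,85),(255,278))); a(P(78,(290,80),(327,275)))
a(P(70,(70,83),(162,522)));
b=P(90,(199,290),(335,285),(357,383),(222,385)); print(b,b.mean(0)); a(b[[0,3]]);a(b[[1,2]])
E
```

```text
[[519.9, -82.0, 78.0], [567.8, -82.0, 78.0]] 180.0290252835151
[[519.3, -67.7, 78.0], [567.6, -68.2, 78.0]] 179.4352622592493
[[518.4, -112.7, 70.0], [638.9, -117.5, 70.0]] 177.71512414265513
[[567.97489909 -86.52148422  90.        ]
 [567.64161963 -61.65055614  90.        ]
 [592.69605694 -61.31459544  90.        ]
 [592.34847735 -86.53001776  90.        ]] [580.16526325 -74.00416339  90.        ]
[[568.0, -86.5, 90.0], [592.3, -86.5, 90.0]] 179.97993993098336
[[567.6, -61.7, 90.0], [592.7, -61.3, 90.0]] 180.76824619361312
```

The lock is on its stop: tab at 179.7°, predicted 179.6°. Descending on the handle.

```bash
python3 -m inch '[[[0,-0.08,3],[0,0,0],0.6],[[0,-0.08,6],[0,0,0],0.6],[[0,-0.08,8.3],[0,0,0],0.6],[[0,-0.08,9.5],[0,0,0],0.6],[[0,-0.08,9.9],[0,0,0],0.6],[[0,-0.08,9.9],[0,0,0],0.6],[[0,-0.08,9.9],[0,0,0],0]
,[[0,-0.08,9.9],[0,0,0],0],[[0,-0.08,9.9],[0,0,0],0],[[0,-0.08,9.9],[0,0,0],0],[[0,-0.08,9.9],[0,0,0],0],[[0,-0.08,9.9],[0,0,0],0],[[0,-0.08,9.9],[0,0,0],0]]' 60;  python3 -c "
from h import *
s=telemetry.sense();print(s['tool_pos'],s['tcp_rot'],s['ft_force'],s['wrist_torque'])
im=viewer.snapshot('wrist');cv2.imwrite('pics/w13.png',im[:,:,::-1])"
```

```text
time: 20.95
tool_pos: [585.1, 40.1, 94.6]
tcp_rot: [180.0, 0.1, 177.9]
ft_force: [-1.3, 0.0, 6.9]
finger_gap: 12.9
[585.0570982   40.12455596  94.58600344] [1.79986291e+02 1.46284668e-01 1.77945009e+02] [-1.32254487  0.02581398  6.85687058] [0.11861299 0.06182327 0.01092703]
```

View pics/w13.png

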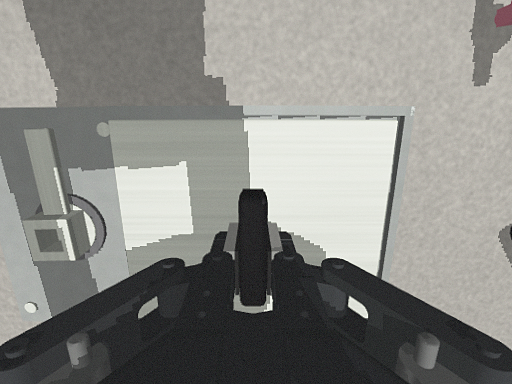

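The handle is gripped (gap 12.9 mm). Lift straight up, slowly at first.

```bash
python3 -m inch '[[[0,0,-0.3],[0,0,0],0],[[0,0,-0.6],[0,0,0],0],[[0,0,-1],[0,0,0],0],[[0,0,-1.5],[0,0,0],0],[[0,0,-2.2],[0,0,0],0],[[0,0,-3.2],[0,0,0],0],[[0,0,-4.5],[0,0,0],0],[[0,0,-6],[0,0,0],0],[[0,0,-7.5],[0,0,0],0],[[0,0,-8],[0,0,0],0],[[0,0,-8],[0,0,0],0],[[0,0,-8],[0,0,0],0]]' 100;  python3 -c "
from h import *
s=telemetry.sense();print(s['tool_pos'],s['tcp_rot'],s['ft_force'],s['wrist_torque'],s['joint_pos'])
im=viewer.snapshot('wrist');cv2.imwrite('pics/w14.png',im[:,:,::-1])
im=viewer.snapshot('side');cv2.imwrite('pics/side14.png',im[:,:,::-1])"
```

```text
time: 22.2
tool_pos: [583.8, 40.1, 172.7]
tcp_rot: [180.0, -0.0, 177.9]
ft_force: [0.4, -0.2, -4.7]
finger_gap: 12.1
[583.78760247  40.08438032 172.69579874] [ 1.79998544e+02 -2.17820284e-02  1.77948282e+02] [ 0.37861649 -0.19636429 -4.70095281] [-0.01536223 -0.00916571  0.00587735] [-1.09282664e+00  7.62194632e+00  9.24512130e+01  1.84895900e-03
  7.99485953e+01 -8.90414312e+01]
```

View pics/side14.png

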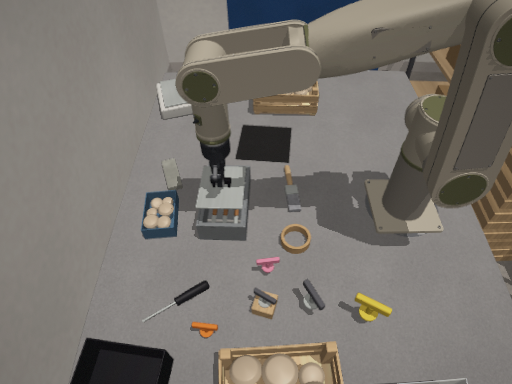

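View pics/w14.png

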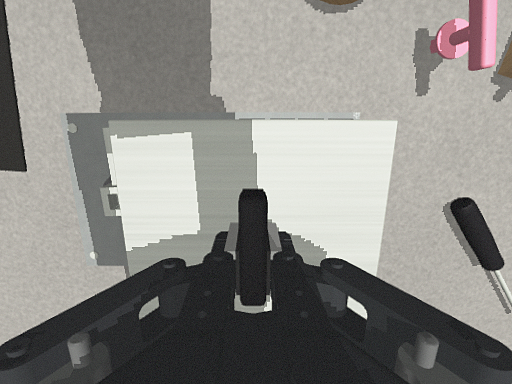

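The cover is up and level, with the knives visible in the box and the tab clear. I'll cross-check the mat centre in the side view and find the spray bottle.

```bash
python3 - <<'E'
from h import *
np.set_printoptions(precision=1,suppress=True)
im=cv2.imread('pics/side0.png')
m=(im.max(2)<45).astype(np.uint8); m[:115]=0;m[170:]=0;m[:,:225]=0;m[:,302:]=0
cs=max(cv2.findContours(m,0,2)[0],key=cv2.contourArea);b=cv2.approxPolyDP(cs,4,True).reshape(-1,2);print(b);c=plane('side',b,4);print(c,c.mean(0))
im=cv2.imread('pics/scene0.png')
m=(im.max(2)<45).astype(np.uint8); m[:160]=0;m[225:]=0;m[:,:110]=0;m[:,205:]=0
cs=max(cv2.findContours(m,0,2)[0],key=cv2.contourArea);r=cv2.minAreaRect(cs);M=cv2.moments(m,True);print(plane('scene',[(M['m10']/M['m00'],M['m01']/M['m00'])],4))
b=cv2.approxPolyDP(cs,4,True).reshape(-1,2);c=plane('scene',b,4);print(b,c,c.mean(0))
print('spray',plane('scene',[(102,258)],0),plane('scene',[(87,220)],165),plane('side',[(208,128)],0))
E
```

```text
[[243 126]
 [236 158]
 [287 162]
 [290 128]]
[[ 542.5 -411.4    4. ]
 [ 562.2 -226.1    4. ]
 [ 374.  -203.5    4. ]
 [ 352.3 -396.7    4. ]] [ 457.8 -309.4    4. ]
[[ 461.6 -308.8    4. ]]
[[139 167]
 [117 214]
 [179 222]
 [196 174]] [[ 348.9 -396.1    4. ]
 [ 542.6 -416.1    4. ]
 [ 561.4 -224.2    4. ]
 [ 370.3 -203.6    4. ]] [ 455.8 -310.     4. ]
spray [[ 692.8 -418.7    0. ]] [[ 682.1 -410.3  165. ]] [[ 685.7 -406.2    0. ]]
```

```bash
python3 -m inch '[[[0.4,-1.2,0],[0,0,0],0],[[1.2,-3.7,0],[0,0,0.01],0],[[2.2,-6.8,0],[0,0,0.02],0],[[3.2,-9.9,0],[0,0,0.03],0],[[4.2,-13,0],[0,0,0.04],0],[[5.2,-16.1,0],[0,0,0.05],0],[[6.2,-19.2,0],[0,0,0.06],0],[[7.2,-22.3,0],[0,0,0.07],0],[[8.2,-25.4,0],[0,0,0.07],0],[[9.2,-28.5,0],[0,0,0.07],0],[[10.2,-31.6,0],[0,0,0.07],0],[[11,-34.1,0],[0,0,0.07],0],[[11.4,-35.4,0],[0,0,0.07],0],[[11.4,-35.4,0],[0,0,0.07],0],[[11.4,-35.4,0],[0,0,0.07],0],[[11.4,-35.4,0],[0,0,0.07],0]]';  python3 -c "
from h import *
s=telemetry.sense();print(s['tool_pos'],s['tcp_rot'],s['ft_force'],s['wrist_torque'],s['joint_pos'])
for n in ('wrist','side'):
  im=viewer.snapshot(n);cv2.imwrite('pics/%s15.png'%n,im[:,:,::-1])"
```

```text
time: 23.9
tool_pos: [457.6, -308.6, 172.8]
tcp_rot: [180.0, -0.0, 174.0]
ft_force: [-0.6, 0.4, -4.5]
finger_gap: 12.6
[ 457.59989189 -308.64840934  172.78367739] [ 1.79964570e+02 -1.49328322e-02  1.73989208e+02] [-0.58119393  0.42260134 -4.4869956 ] [0.00717215 0.01100779 0.00050453] [-3.93356208e+01  2.56308802e+00  9.78111077e+01  2.17537861e-02
  7.96577471e+01 -1.23328736e+02]
```

View pics/wrist15.png

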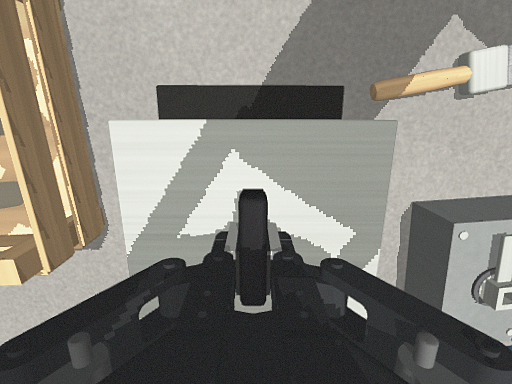

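View pics/side15.png

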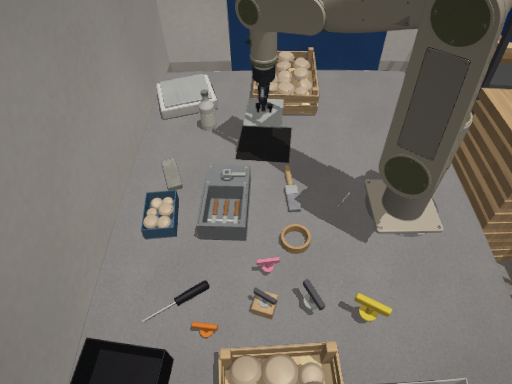

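The mat's far edge (cols 157–343, row 85) is parallel to the cover's. I'll check the centring from it.

```bash
python3 - <<'E'
from h import *
T=wristT(telemetry.sense())
p=plane('wrist',[(156.5,85.5),(343.5,85.5)],4,T);print(p);m=p.mean(0);v=p[1]-p[0];L=np.linalg.norm(v);v/=L
n=np.array([-v[1],v[0],0]);n*=np.sign(n[0]);print(L,m+100*n, np.degrees(np.arctan2(v[1],v[0])))
c=plane('wrist',[(109,121),(397,121)],153,T);print(c,c.mean(0)+65*n)
E
```

```text
[[ 346.95835104 -398.74988343    4.        ]
 [ 367.6379157  -202.61809715    4.        ]]
197.218969634152 [ 456.74687638 -311.16957629    4.        ] 83.98113789975349
[[ 384.31487337 -380.40623944  153.        ]
 [ 400.93669345 -222.64992967  153.        ]] [ 457.26746637 -308.34371545  153.        ]
```

```bash
python3 -m inch '[[[0,-0.17,1.5],[0,0,0],0],[[0,-0.17,4],[0,0,0],0],[[0,-0.17,7],[0,0,0],0],[[0,-0.17,9.5],[0,0,0],0],[[0,-0.17,11.5],[0,0,0],0],[[0,-0.17,12.8],[0,0,0],0],[[0,-0.17,13.4],[0,0,0],0],[[0,-0.17,13.6],[0,0,0],0],[[0,-0.17,13.6],[0,0,0],0],[[0,-0.17,13.6],[0,0,0],0]]'; python3 -m inch '[[[0,0,0.1],[0,0,0],0],[[0,0,0.2],[0,0,0],0],[[0,0,0.3],[0,0,0],0],[[0,0,0.4],[0,0,0],0],[[0,0,0.5],[0,0,0],0],[[0,0,0.5],[0,0,0],0]]'; python3 -c "
from h import *
s=telemetry.sense();print(s['tool_pos'],s['tcp_rot'],s['ft_force'],s['wrist_torque'])"
```

```text
time: 25.0
tool_pos: [458.0, -311.9, 38.2]
tcp_rot: [-179.9, 0.1, 173.9]
ft_force: [0.1, 0.3, -2.7]
finger_gap: 11.8
time: 25.6
tool_pos: [457.1, -311.2, 31.7]
tcp_rot: [180.0, -0.0, 173.9]
ft_force: [-0.8, 0.4, -3.6]
finger_gap: 12.5
[ 457.06525333 -311.18441474   31.74779994] [ 1.79987322e+02 -1.99860867e-02  1.73939899e+02] [-0.77826257  0.41602735 -3.59286763] [0.01912625 0.03114321 0.0616338 ]
```

```bash
python3 -m inch '[[[-0.03,-0.05,0.08],[0,0,0],0],[[0,-0.05,0.16],[0,0,0],0],[[0,-0.05,0.24],[0,0,0],0],[[0,-0.05,0.24],[0,0,0],0]]'; python3 -m inch '[[[0,0,0.04],[0,0,0],0],[[0,0,0.08],[0,0,0],0],[[0,0,0.08],[0,0,0],0]]';  python3 -c "
from h import *
s=telemetry.sense();print(s['tool_pos'],s['tcp_rot'],s['ft_force'],s['wrist_torque'])"
```

```text
time: 26.0
tool_pos: [457.0, -311.7, 29.4]
tcp_rot: [180.0, -0.0, 173.9]
ft_force: [-0.4, 0.0, -3.7]
finger_gap: 12.2
time: 26.3
tool_pos: [457.2, -311.8, 28.8]
tcp_rot: [-180.0, 0.0, 173.9]
ft_force: [0.3, -0.0, -2.6]
finger_gap: 11.9
[ 457.18087775 -311.82735747   28.81732866] [-1.79998818e+02  3.76960579e-03  1.73934237e+02] [ 0.30677963 -0.02548383 -2.57554253] [0.06454236 0.00048312 0.03541284]
```

Nearly touching. I'll correct 1.3 mm in y, then lower to contact.

```bash
python3 -m inch '[[[0,0,-0.1],[0,0,0],0],[[0,0.13,-0.1],[0,0,0],0],[[0,0.13,-0.1],[0,0,0],0],[[0,0.13,-0.03],[0,0,0],0],[[0,0.13,0.03],[0,0,0],0],[[0,0.13,0.05],[0,0,0],0],[[0,0.13,0.05],[0,0,0],0]]'; python3 -m inch '[[[0,0,0.03],[0,0,0],0],[[0,0,0.06],[0,0,0],0],[[0,0,0.06],[0,0,0],0]]';  python3 -c "
from h import *
s=telemetry.sense();print(s['tool_pos'],s['tcp_rot'],s['ft_force'],s['wrist_torque'])"
```

```text
time: 27.0
tool_pos: [457.3, -310.5, 28.7]
tcp_rot: [180.0, -0.0, 173.9]
ft_force: [-3.5, 2.2, 4.2]
finger_gap: 12.2
time: 27.3
tool_pos: [457.3, -310.5, 28.7]
tcp_rot: [180.0, -0.0, 173.9]
ft_force: [-6.2, 4.4, 12.1]
finger_gap: 12.3
[ 457.3264648  -310.51949823   28.68523226] [ 1.79996500e+02 -1.00074109e-02  1.73943911e+02] [-6.20265013  4.38248679 12.05380992] [ 0.79313013  0.86501578 -0.00975616]
```

Firm contact (12 N pressing). I'll ease up 0.5 mm, release, then rise straight.

```bash
python3 -m inch '[[[0,0,-0.05],[0,0,0],0],[[0,0,-0.05],[0,0,0],0.15],[[0,0,-0.05],[0,0,0],0.3],[[0,0,-0.05],[0,0,0],0.5],[[0,0,-0.05],[0,0,0],0.6],[[0,0,-0.05],[0,0,0],0.6],[[0,0,-0.05],[0,0,0],0.6]]'; python3 -c "
from h import *
s=telemetry.sense();print(s['tool_pos'],s['ft_force'])"; python3 -m inch '[[[0,0,-1],[0,0,0],0.6],[[0,0,-3],[0,0,0],0.6],[[0,0,-6],[0,0,0],0.6],[[0,0,-10],[0,0,0],0.6],[[0,0,-14],[0,0,0],0.6],[[0,0,-18],[0,0,0],0.6],[[0,0,-20],[0,0,0],0.6],[[0,0,-20],[0,0,0],0.6],[[0,0,-20],[0,0,0],0.6]]'; python3 -c "
from h import *
s=telemetry.sense();np.save('w16T.npy',wristT(s))
for n in ('wrist','side','scene'):
  im=viewer.snapshot(n);cv2.imwrite('pics/%s16.png'%n,im[:,:,::-1])
print(telemetry.sense()['time'],s['tool_pos'])"
```

```text
time: 28.0
tool_pos: [457.3, -310.5, 28.1]
tcp_rot: [-180.0, 0.0, 173.9]
ft_force: [0.2, 0.3, -0.5]
finger_gap: 51.6
[ 457.33021355 -310.5378314    28.14204531] [ 0.20510079  0.34189587 -0.47347129]
time: 28.9
tool_pos: [457.5, -310.6, 228.9]
tcp_rot: [-180.0, 0.1, 173.9]
ft_force: [-0.1, 0.0, -0.7]
finger_gap: 51.0
29.05 [ 457.47291484 -310.63874887  228.91279166]
```

View pics/wrist16.png

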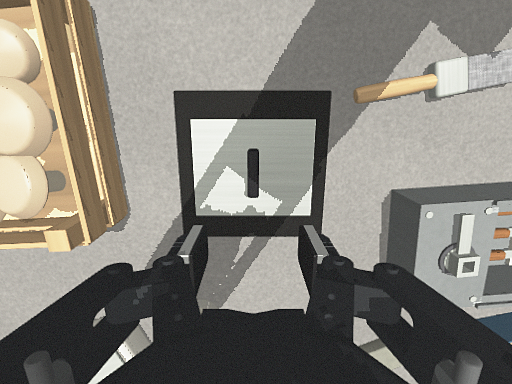

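View pics/side16.png

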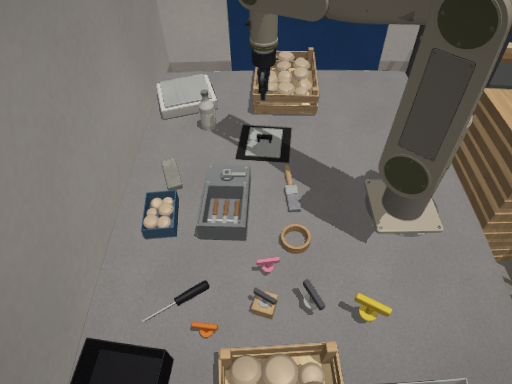

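View pics/scene16.png

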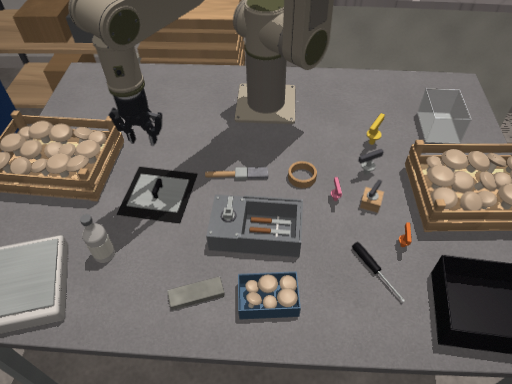

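The cover is flat on the mat, handle up, the key upright in its stand, and the bystanders unmoved. Final numeric check of the centring.

```bash
python3 - <<'E'
from h import *
np.set_printoptions(precision=1,suppress=True)
T=np.load('w16T.npy')
m=plane('wrist',[(174.5,91.5),(330.5,91.5),(323.5,236),(184,236)],4,T);c=plane('wrist',[(190.5,119.5),(316,119.5),(310.5,217),(195,216)],9,T)
print(m,m.mean(0));print(c,c.mean(0)); print(np.linalg.norm(np.diff(m,axis=0),axis=1),np.linalg.norm(np.diff(c,axis=0),axis=1))
a=cv2.imread('pics/scene0.png').astype(int);b=cv2.imread('pics/scene16.png').astype(int)
im=cv2.imread('pics/scene16.png');cv2.imwrite('pics/k16.png',cv2.resize(im[160:220,340:400],None,fx=7,fy=7,interpolation=cv2.INTER_CUBIC))
E
```

```text
[[ 348.  -397.8    4. ]
 [ 368.8 -202.9    4. ]
 [ 565.1 -219.1    4. ]
 [ 543.7 -419.8    4. ]] [ 456.4 -309.9    4. ]
[[ 384.  -382.2    9. ]
 [ 400.9 -223.8    9. ]
 [ 531.8 -237.4    9. ]
 [ 513.2 -397.5    9. ]] [ 457.5 -310.2    9. ]
[196.  197.  201.8] [159.3 131.6 161.2]
```

View pics/k16.png

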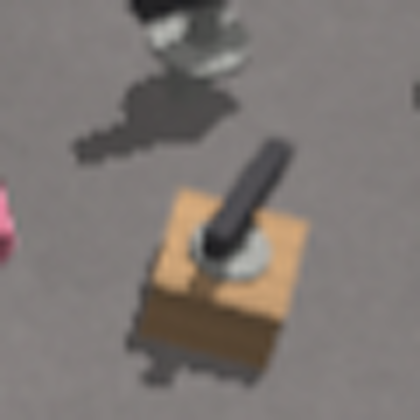

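The cover is within about 1 mm of the mat's centre, and the key's flange rests on the stand. Handing in.

```bash
python3 -c "
from bench import r
print(r.hand_in())"
```

```text
the job is handed in; nothing more can be done
None
```

The job is done and handed in at about 29 s of the 72 s allowed. The key went home in the lock and the lock was turned anticlockwise to its stop. The key is back upright in its stand, and the cover lies on the mat.

- **Key and lock:** The key bottomed in the socket with its tip 74 mm above the table. At the stop the torque rose to 0.36 N m. The tab then measured about 179.7° in world axes, against 179.6° predicted for the stop.
- **Key in stand:** The last picture shows it upright with its flange on the block.
- **Cover:** It lies flat, handle up, about 1 mm from the mat's centre by the last wrist picture. It touched down at about 12 N.
- **Other things:** Nothing was dropped, and by eye in the last scene and side pictures the other objects are where they started.

**Disagreements:**
- The wrist had to turn about 15° past the nominal angle before the torque rose, more than the 0.16 rad of play given. I therefore judged the stop by the tab and the torque, not by the wrist angle.
- A first rough estimate of the tab angle gave 174°. A zoomed measurement gave 179.4–180.0°.
- A correction of 0.5 mm with the wrong sign while lowering the cover was put right before it was released.

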